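# Slide the tall travel mug under the coffee maker's spout and start the brew

## Task

Make the travel mug ready and start the coffee: push the tall steel travel mug low on its body so that it slides upright over the worktop, between the two base arms of the coffee maker and fully home against the stop below the spout, and push the maker's open top lid shut. Only when both are done, press the brew button all the way down and let it go. Only push and press with the fingers: the mug must not tip over or be lifted off the worktop, and the other things on the worktop stay where they are.

Things in the scene. Friction and masses are not known exactly. Their poses are not given: they have to be found in the camera images.
- travel_mug: Tall narrow open travel mug, brushed steel, black foot and grip bands, round, no handle; 165 mm high, foot 52 mm across (53 at 30 mm height, widening to 66 at the rim), 0.17 to 0.31 kg. Stands loose on the worktop (z = 0), friction about 0.5 to 0.7: pushed higher than about 35 mm it may tip. Origin: centre of its underside; z along its axis.
- coffee_maker: One-cup coffee maker, black and dark steel, fixed, 124 mm wide, top at z = 245 mm. Origin: on the worktop right below the spout, where the mug's centre stands when home. x level, from open front to back (the mug slides in along +x), z up. Column and tank: x = 37 to 159 mm. Head: overhangs x = -55 to 37, y = +-62, z = 200 to 245 mm.
- mug_stop (a point): Middle of the face of the maker's straight, 22 mm high stop bar, at x = 26 mm, z = 11 mm in the maker's frame; same axes. The foot of the mug comes to rest against it. Beside the mug's place stand two base arms, 22 mm high, inner faces at y = +-33 mm, flaring to about +-43 mm at their front ends, 54 mm in front of the stop face.
- spout (a point): Lower end of the two small spout nozzles under the head, z = 186 mm, straight above the maker's origin.
- brew_lid (a joint): Hinge of the dark steel lid on top of the maker's head, rad: 0 shut (lies on the head), 1.1 fully open; starts part open. Hinge line along the maker's y at x = 35, y = 23, z = 245 mm (maker's frame). The lid reaches 88 mm to the front, is 76 mm wide, 8 mm thick, with a 9 mm finger tab on its front edge. It stays where it is left (friction 0.05 N m).
- lid_edge (a point): Point on the middle of the lid's upper face, 80 mm from the hinge, near the front edge; moves with the lid; z = 253 mm when shut. Its x axis lies along the lid from front edge to hinge.
- brew_button (a joint): Travel of the brew button in m: 0 is up, 0.006 fully down; a spring returns it; 1.5 N starts it moving, 5 N has it fully down.
- brew_button_top (a point): Centre of the upper face of the round aluminium brew button (24 mm across, in a black collar 40 mm across) on top of the head beside the lid: x = -12, y = -40, z = 260 mm in the maker's frame while up. Pressed straight down.
- floral_mug: Tall white floral mug with handle, standing upside down, 69 x 92 x 118 mm; leave alone. Origin: centre of its underside.
- biscuit_box: Clear plastic box of biscuits, 76 x 69 x 43 mm; leave alone. Origin: centre of its underside.
- creamer_1: Small white milk portion pot, 39 mm across, 21 mm high; leave alone. Origin: centre of its underside.
- creamer_2: Small white milk portion pot, 39 mm across, 21 mm high; leave alone. Origin: centre of its underside.
- coffee_sachet: Paper sachet lying flat, 40 x 66 x 9 mm; leave alone. Origin: centre of its underside.
- sugar_sachet: Paper sachet lying flat, 34 x 62 x 9 mm; leave alone. Origin: centre of its underside.
- tea_tin: Round tea tin with a knob, 68 mm across, 88 mm high; leave alone. Origin: centre of its underside.
- drip_tray: Coffee maker's drip tray with a steel grille, taken out and laid aside, 105 x 62 x 19 mm; leave alone. Origin: centre of its underside.
Mind the look-alikes: they are no part of the job. There is more than one size of the travel_mug; the job needs the larger.

How it is judged:
On the way, in this order (a step that is already met when the one before it is completed fails the run):
1. the travel mug stands upright under the spout, home between the base arms, and the top lid is shut (horizontal distance between travel_mug and coffee_maker below 0.011 m and angle between travel_mug's own z axis and vertical below 0.06 rad and height (world z) of travel_mug below 0.005 m and value of joint brew_lid below 0.06 rad), for 0.2 s.
2. the brew button is pressed all the way down with the mug home and the lid shut (all of step 1 and value of joint brew_button above 0.0048 m), for 0.1 s.
At the end, for the whole second after the job is handed in: The travel mug stands at rest and upright (within 0.06 rad) on the worktop with its centre within 11 mm of the point below the spout, the lid is shut (within 0.06 rad), and the brew button is up again (within 1.2 mm) (all of step 1 and value of joint brew_button below 0.0012 m and linear speed of travel_mug below 0.01 m/s); the robot touches nothing.
It fails at once if the travel mug tips (leans more than 0.3 rad) (angle between travel_mug's own z axis and vertical above 0.3 rad).
It fails at once if the travel mug is lifted off the worktop or pushed over its edge (height (world z) of travel_mug above 0.01 m or height (world z) of travel_mug below -0.01 m).
It fails at once if the brew button is pressed before the mug is home and the lid shut (value of joint brew_button above 0.003 m and not (horizontal distance between travel_mug and coffee_maker below 0.014 m and value of joint brew_lid below 0.08 rad)).
It fails at once if another thing on the worktop is moved more than 25 mm (distance of any of floral_mug, biscuit_box, creamer_1, creamer_2, coffee_sachet, sugar_sachet, tea_tin, drip_tray from where it was at the start of the episode above 0.025 m).
It also fails if it takes over 58 s, if anything falls off the work surface, if the arm or the gripper's body presses on something with over 40 N, if the wrist force passes 120 N, or if a joint passes its speed limit or range.

## Robot

A 6-joint arm with a two-finger parallel gripper is mounted at the origin on a cart in front of the work surface, level with it; the furniture and walls round the work are solid. World frame = base frame: x ahead of the robot, y to its left, z up, the work surface at z = 0. Lengths are in m, angles in rad, forces in N, time in s.
With the tool pointing down it reaches from about 0.4 to 0.825 m from the base axis. Payload 7 kg.
Tool frame: the origin (TCP) lies on the centre line of the jaws, within the pads' length; the fingertips stand tip_reach ahead of it and the grasp point (between the pads) is the TCP (tip_reach is the distance from the TCP to the fingertips, in m); z points along the fingers, y is the line along which they close (so a half turn about z gives the same grasp; the last joint's range is limited). The gripper opens to 88 mm and grips with 3 to 60 N. Pads are 19 mm wide; open, the fingers measure 130 mm over their backs; the gripper's body (78 mm by 193 mm) begins 47 mm behind the grasp point.
Start: joints at [1.628, 0.359, 0.012, 0, -1.224, -0.288], TCP at [0.154, 0.657, 0.218] pointing down, gripper open.
Joint ranges: [-3.07, 3.07], [-1.43, 2.12], [-1.02, 1.25], [-3.03, 1.67], [-3.05, -0], [-3.03, 3.03]. Speed limits (rad/s): [2.39, 2.39, 3.01, 3.14, 3.14, 3.14].

## Interface

Orientations are given as [roll, pitch, yaw] about the fixed x, y, z axes, in that order (R = Rz(yaw) Ry(pitch) Rx(roll)).
In Python, from station import get_state, grab_frame, calibration, job_done, find_in, mark_of, tip_reach gives the robot as it stands.
- The arm moves only by the shell command python3 -m handwheel 'ROWS' [OPENING] [FORCE]. ROWS is JSON, a list of rows, each an object with "delta_pos": the shift along the world's x, y, z in units of 30 mm (1.0 is 30 mm), a list of three; "dr": the turn, a rotation vector about the world's x, y, z in degrees, a list of three. In form: [{"delta_pos": [tx, ty, tz], "dr": [rx, ry, rz]}, ...]. A call has 1 to 10 rows; each row shifts and turns the commanded pose from where the row before left it; what a row does not reach is not made up. A row lasts 1/10 s, in which the tool goes at most 50 mm and 8.59 degrees, less where a joint would pass 70% of its speed; a pose out of reach is approached as far as the arm can. A call is refused whole if a number of a shift passes 1 or a number of a turn 8.59, either way. A call with a gripper value outside its range is refused whole. OPENING is the closure, from -1 (fully open) to 1 (shut), set as the call begins (- or left out, the last holds). The fingers move at their own pace and stop on an object; FORCE is the grip in N (left out, the last holds). Time passes only in rows, so rows that do not move let the fingers close. It gives the time, the measured TCP pose, the force, the opening and the grip force at its end, in the units of the state.
- get_state(): the state, without advancing time (a new reading comes with each control period).
- grab_frame(name): name is "scene" or "top" or "wrist"; returns the picture (384x512x3 uint8, red, green, blue); there is no depth.
- calibration(name): a dict with "fx", "fy", "cx", "cy" (pixels), "extrinsics" (4x4, takes a point from world to camera coordinates). Camera axes: x right, y down, z forward; pixel columns grow to the right and rows downward; lengths in m; the calibration is good to about 2 mm. A picture is of the moment at which its call begins: read the wrist's pose just before it. calibration takes no time and is no camera call; for the wrist camera it gives the pose at the moment of the call.
- job_done(): hands the job in; it is judged then, once.
Trained networks look in the newest picture that a camera, given by its name, has taken for a name from the list of things; names that differ only in an ending like _2 or _b are one class to them, and where a whole thing is asked for, a point or a joint stands for the part that bears it (a point fixed in the world has none). Each returns a list of dicts, best first, with "conf" (0 to 1); they miss things now and then, are a little off and sometimes report something else, mostly with a low value. They report only what shows in the picture. A call takes as long as a camera call. They do not tell look-alikes from the thing itself.
- find_in(camera, query): "location" ([column, row] in pixels, amid what is visible of it).
- mark_of(camera, query): "location" ([column, row] in pixels: a listed point, or the origin of a listed thing).
The state is a dict: "t": time; "q": joint angles; "qd": joint speeds; "joint_efforts": joint torques, N m; "eef_pos": TCP position; "ee_rot": TCP orientation; "force": force on the tool from outside, world axes, zero at the start; "moment": the same for the moment, N m; "width": finger opening in m; "gripper_force": force on a finger pad.
Only numpy, scipy, OpenCV 4.12 (cv2) and the standard library are available. Lean on these libraries where they do the work, as an engineer would, in place of code of your own. Each camera call takes 0.05 s, during which the arm holds its last target. There are 200 camera calls.

## Working session

There is one attempt and no reset: what is moved stays moved. The work goes in short steps, Python scripts to look and compute and a shell command to move; the robot and the scene stay as the last step left them, time stands still between calls to the robot, and variables do not carry over. Pictures are saved under pics/ and viewed, at most 10 in all, crops included, and the job is handed in when it is done.

```bash
mkdir -p pics
cat > h.py <<'E'
import numpy as np, cv2
from station import *
def proj(c,p):
    C=calibration(c) if isinstance(c,str) else c; E=np.array(C["extrinsics"]); q=E[:3,:3]@np.array(p)+E[:3,3]
    return np.array([C["fx"]*q[0]/q[2]+C["cx"],C["fy"]*q[1]/q[2]+C["cy"]])
def ray(c,uv):
    C=calibration(c) if isinstance(c,str) else c; E=np.array(C["extrinsics"]); R=E[:3,:3]
    d=R.T@np.array([(uv[0]-C["cx"])/C["fx"],(uv[1]-C["cy"])/C["fy"],1]); return -R.T@E[:3,3],d
def atz(c,uv,z):
    o,d=ray(c,uv); return o+d*(z-o[2])/d[2]
E
python3 - <<'E'
from h import *
s=get_state(); print({k:np.round(v,3).tolist() for k,v in s.items()}, tip_reach)
for c in ["scene","top"]:
    f=grab_frame(c); cv2.imwrite(f"pics/{c}0.png",cv2.resize(f[:,:,::-1],(800,600)))
    o,d=ray(c,(256,192)); print(c,o.round(3),d.round(3))
    for q,z in [("travel_mug",0),("coffee_maker",0),("mug_stop",.011),("spout",.186),("lid_edge",.3),("brew_button_top",.26),("floral_mug",0),("creamer_1",0),("tea_tin",0),("drip_tray",0),("biscuit_box",0),("coffee_sachet",0)]:
        for r in mark_of(c,q)[:3]:
            print(c,q,np.round(r["location"],1),round(r["conf"],2),atz(c,r["location"],z)[:2].round(3))
E
```

```text
{'t': 0.0, 'q': [1.628, 0.359, 0.011, -0.0, -1.224, -0.288], 'qd': [-0.0, -0.001, -0.001, -0.0, -0.001, 0.0], 'joint_efforts': [-0.002, -58.271, 29.306, 6.997, 0.007, -0.0], 'eef_pos': [0.154, 0.657, 0.217], 'ee_rot': [3.14, -0.0, -0.231], 'force': [-0.833, -0.2, -0.384], 'moment': [0.017, 0.001, -0.032], 'gripper_force': 0.0, 'width': 0.088} 0.019
scene [0.116 0.322 0.866] [ 0.528 -0.353 -0.772]
scene travel_mug [252.2 241.1] 0.9 [0.567 0.032]
scene travel_mug [242.3 283.6] 0.57 [0.475 0.121]
scene coffee_maker [302.6 252.1] 0.64 [ 0.463 -0.063]
scene mug_stop [306.4 236.8] 0.6 [ 0.491 -0.097]
scene spout [310.5 207.3] 0.6 [ 0.472 -0.069]
scene lid_edge [300.3 186.1] 0.63 [ 0.466 -0.02 ]
scene brew_button_top [328.3 197. ] 0.57 [ 0.434 -0.076]
scene floral_mug [206.5 216.2] 0.68 [0.71  0.097]
scene creamer_1 [202.8 250.3] 0.61 [0.616 0.159]
scene creamer_1 [189.1 234.4] 0.46 [0.682 0.167]
scene tea_tin [164.2 228. ] 0.95 [0.74  0.217]
scene drip_tray [241.5 194.8] 0.86 [ 0.722 -0.031]
scene coffee_sachet [171.3 255. ] 0.55 [0.649 0.237]
top [ 0.326 -0.032  1.261] [ 0.218  0.015 -0.9
[... 229 characters left out ...]
 [0.679 0.171]
top spout [270.2 229. ] 0.76 [ 0.477 -0.056]
top spout [268.9 155.2] 0.69 [ 0.662 -0.042]
top lid_edge [258.6 220.2] 0.83 [ 0.478 -0.028]
top brew_button_top [278.6 246.4] 0.56 [ 0.429 -0.076]
top floral_mug [228.3 158.6] 0.68 [0.702 0.075]
top floral_mug [328.1 277.7] 0.45 [ 0.379 -0.228]
top creamer_1 [194.1 184.2] 0.57 [0.618 0.167]
top creamer_1 [194.9 161.4] 0.47 [0.687 0.172]
top tea_tin [178.7 141.4] 0.71 [0.745 0.226]
top drip_tray [268.1 154.4] 0.83 [ 0.723 -0.041]
top biscuit_box [337.9 178.1] 0.63 [ 0.664 -0.248]
top coffee_sachet [171.8 176.3] 0.86 [0.637 0.235]
top coffee_sachet [270.5 152.9] 0.22 [ 0.728 -0.048]
top coffee_sachet [259.  222.1] 0.2 [ 0.52  -0.028]
```

View pics/scene0.png

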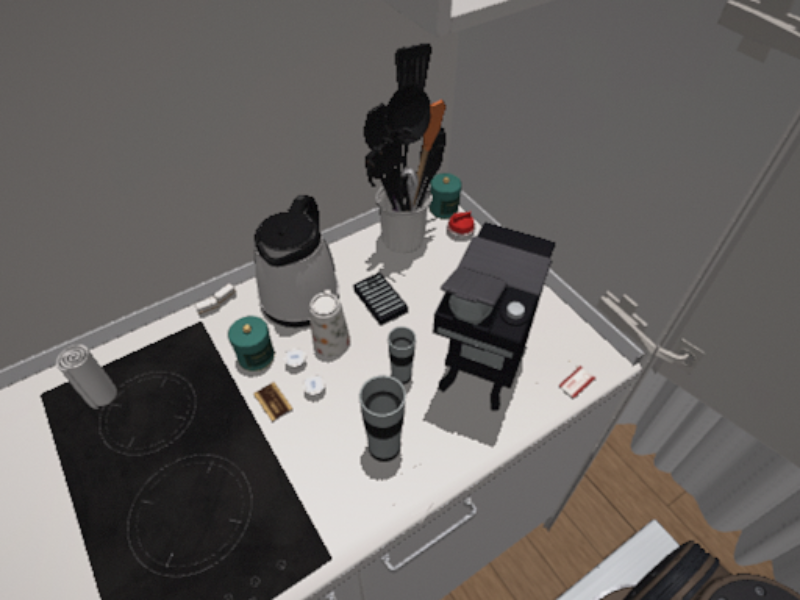

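View pics/top0.png

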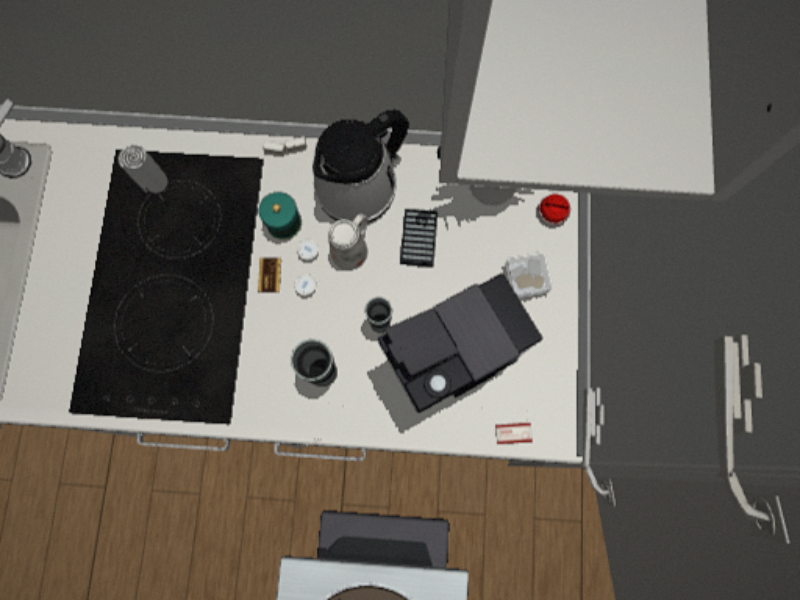

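The scene view shows the large mug at (383,420), the small look-alike at (401,355) and the maker at (495,315) with its open front facing lower left. In the top view the large mug is at (313,362), the button at (437,383) and the lid at about (415,345). Next I raise the arm and move it toward the maker for a close look.

```bash
python3 -m handwheel '[{"delta_pos":[0.3,-0.5,1],"dr":[0,0,7]},{"delta_pos":[0.4,-0.9,1],"dr":[0,0,7]},{"delta_pos":[0.4,-1,1],"dr":[0,0,7]},{"delta_pos":[0.4,-1,1],"dr":[0,0,7]},{"delta_pos":[0.4,-1,1],"dr":[0,0,7]},{"delta_pos":[0.4,-1,1],"dr":[0,0,8]},{"delta_pos":[0.4,-1,0.5]},{"delta_pos":[0.4,-1,0]},{"delta_pos":[0.4,-1,0]},{"delta_pos":[0.4,-1,0]}]' 1
python3 -m handwheel '[{"delta_pos":[0.4,-1,0]},{"delta_pos":[0.4,-1,0]},{"delta_pos":[0.4,-1,0]},{"delta_pos":[0.4,-1,0]},{"delta_pos":[0.4,-1,0]},{"delta_pos":[0.4,-1,0]},{"delta_pos":[0.4,-1,0]},{"delta_pos":[0.4,-1,0]},{"delta_pos":[0.4,-1,0]},{"delta_pos":[0,0,0]}]'
python3 - <<'E'
from h import *
from scipy.optimize import least_squares
s=get_state(); print(s["t"],s["eef_pos"].round(3) if hasattr(s["eef_pos"],"round") else s["eef_pos"],s["ee_rot"])
P={"coffee_maker":(0,0,0),"mug_stop":(.026,0,.011),"spout":(0,0,.186),"brew_button_top":(-.012,-.04,.26)}
obs=[]
for c in ["wrist","top","scene"]:
    f=grab_frame(c); C=calibration(c)
    if c=="wrist": cv2.imwrite("pics/w1.png",cv2.resize(f[:,:,::-1],(800,600)))
    for q in list(P)+["lid_edge","travel_mug"]:
        for r in mark_of(c,q)[:2]:
            print(c,q,np.round(r["location"],1),round(r["conf"],2)); obs.append((c,C,q,np.array(r["location"]),r["conf"]))
def model(v,q):
    x,y,a,th=v
    if q=="lid_edge":
        p=(.035-.08*np.cos(th)-.008*np.sin(th)*0,.023,.245+.08*np.sin(th)+.008*np.cos(th))
    else: p=P[q]
    return np.array([x+np.cos(a)*p[0]-np.sin(a)*p[1],y+np.sin(a)*p[0]+np.cos(a)*p[1],p[2]])
O=[o for o in obs if o[2]!="travel_mug" and o[4]>.3]
fun=lambda v:np.concatenate([(proj(o[1],model(v,o[2]))-o[3])*np.sqrt(o[4]) for o in O])
r=least_squares(fun,[.47,-.066,-1.05,.5],loss="soft_l1",f_scale=2)
print("maker",r.x.round(4))
for o in O: print(o[0],o[2],(proj(o[1],model(r.x,o[2]))-o[3]).round(1))
E
```

```text
1.3 [0.154 0.657 0.218] [ 3.14156685e+00  7.02691683e-06 -2.30795685e-01]
top coffee_maker [173.1 174.1] 0.33
top coffee_maker [269.4 152.3] 0.24
top mug_stop [327.6 279.5] 0.62
top mug_stop [194.5 160.8] 0.28
top spout [270.9 231.3] 0.83
top brew_button_top [279.1 247.4] 0.6
top brew_button_top [227.2 157.3] 0.18
top lid_edge [257.6 220. ] 0.57
top lid_edge [179.7 144. ] 0.32
top travel_mug [205.6 239.5] 0.82
top travel_mug [242.6 204.8] 0.68
scene coffee_maker [299.3 252.4] 0.73
scene mug_stop [304.3 239.1] 0.95
scene spout [309.2 207.2] 0.7
scene spout [162.6 224.5] 0.39
scene brew_button_top [332.  196.6] 0.49
scene lid_edge [299.  186.5] 0.63
scene travel_mug [256.2 239.9] 0.81
scene travel_mug [243.7 283.4] 0.77
maker [ 0.4718 -0.0624 -1.0387  0.5495]
top coffee_maker [97.1 65.9]
top mug_stop [-49.  -44.1]
top spout [ 1.7 -0.1]
top brew_button_top [-1.9 -2.2]
top lid_edge [-1.6  2. ]
top lid_edge [76.3 78. ]
scene coffee_maker [ 1.1 -2.5]
scene mug_stop [0.1 1.3]
scene spout [-0.9  1.6]
scene spout [145.7 -15.7]
scene brew_button_top [-4.  2.]
scene lid_edge [-0.9 -1.4]invalid input at $[6]: expected keys delta_pos, dr
invalid input at $[0]: expected keys delta_pos, dr
```

Each row needs both keys, so I'm resending the moves.

```bash
python3 -m handwheel '[{"delta_pos":[0.3,-0.5,1],"dr":[0,0,7]},{"delta_pos":[0.4,-0.9,1],"dr":[0,0,7]},{"delta_pos":[0.4,-1,1],"dr":[0,0,7]},{"delta_pos":[0.4,-1,1],"dr":[0,0,7]},{"delta_pos":[0.4,-1,1],"dr":[0,0,7]},{"delta_pos":[0.4,-1,1],"dr":[0,0,8]},{"delta_pos":[0.4,-1,0.5],"dr":[0,0,0]},{"delta_pos":[0.4,-1,0],"dr":[0,0,0]},{"delta_pos":[0.4,-1,0],"dr":[0,0,0]},{"delta_pos":[0.4,-1,0],"dr":[0,0,0]}]' 1
python3 -m handwheel '[{"delta_pos":[0.4,-1,0],"dr":[0,0,0]},{"delta_pos":[0.4,-1,0],"dr":[0,0,0]},{"delta_pos":[0.4,-1,0],"dr":[0,0,0]},{"delta_pos":[0.4,-1,0],"dr":[0,0,0]},{"delta_pos":[0.4,-1,0],"dr":[0,0,0]},{"delta_pos":[0.4,-1,0],"dr":[0,0,0]},{"delta_pos":[0.4,-1,0],"dr":[0,0,0]},{"delta_pos":[0.4,-1,0],"dr":[0,0,0]},{"delta_pos":[0.4,-1,0],"dr":[0,0,0]},{"delta_pos":[0,0,0],"dr":[0,0,0]}]'
cat > fit.py <<'E'
from h import *
from scipy.optimize import least_squares
P={"coffee_maker":(0,0,0),"mug_stop":(.026,0,.011),"spout":(0,0,.186),"brew_button_top":(-.012,-.04,.26)}
def model(v,q):
    x,y,a,th=v
    p=(.035-.08*np.cos(th)+.008*np.sin(th),.023,.245+.08*np.sin(th)+.008*np.cos(th)) if q=="lid_edge" else P[q]
    return np.array([x+np.cos(a)*p[0]-np.sin(a)*p[1],y+np.sin(a)*p[0]+np.cos(a)*p[1],p[2]])
def run(cams,pic=None):
    obs=[];mug=[]
    for c in cams:
        C=calibration(c);f=grab_frame(c)
        if c==pic: cv2.imwrite(f"pics/{c}{get_state()['t']:.1f}.png",cv2.resize(f[:,:,::-1],(800,600)))
        for q in list(P)+["lid_edge"]:
            obs+=[(c,C,q,np.array(r["location"]),r["conf"]) for r in mark_of(c,q)[:2] if r["conf"]>.3]
        mug+=[(c,C,np.array(r["location"]),r["conf"]) for r in mark_of(c,"travel_mug")[:3]]
    x0=[.472,-.0624,-1.0387,.5]
    obs=[o for o in obs if np.linalg.norm(proj(o[1],model(x0,o[2]))-o[3])<25]
    fun=lambda v:np.concatenate([(proj(o[1],model(v,o[2]))-o[3])*np.sqrt(o[4]) for o in obs])
    r=least_squares(fun,x0,loss="soft_l1",f_scale=2)
    print("maker",r.x.round(4),"cov",np.sqrt(np.diag(np.linalg.pinv(r.jac.T@r.jac))).round(4))
    for o in obs: print(o[0],o[2],(proj(o[1],model(r.x,o[2]))-o[3]).round(1),round(o[4],2))
    for m in mug: print("mug",m[0],m[2].round(1),round(m[3],2),atz(m[1],m[2],0)[:2].round(4))
E
python3 - <<'E'
from fit import *
s=get_state(); print(s["t"],s["eef_pos"],s["ee_rot"],s["q"])
run(["wrist","top","scene"],"wrist")
E
ls pics
```

```text
t: 3.35
eef_pos: [0.2717, 0.3737, 0.4131]
ee_rot: [-3.141, -0.001, 0.52]
force: [0.6, -0.1, -0.3]
width: 0.0133
gripper_force: 0.0
t: 4.35
eef_pos: [0.38, 0.1024, 0.4131]
ee_rot: [3.141, -0.001, 0.516]
force: [-0.0, 0.5, -0.5]
width: 0.0002
gripper_force: 0.0
4.35 [0.37996442 0.10238458 0.41314873] [ 3.14123542e+00 -6.94070526e-04  5.16288627e-01] [ 7.72903464e-01 -2.01118011e-01 -1.76060401e-01  5.21850252e-04
 -1.59527326e+00  1.31419429e+00]
maker [ 0.4749 -0.0666 -1.0586  0.4391] cov [0.0008 0.0012 0.0323 0.0274]
wrist spout [0.5 0.2] 0.96
wrist brew_button_top [-0.5  2.1] 0.59
wrist lid_edge [-0.5  1. ] 0.61
top spout [3.  1.7] 0.97
top brew_button_top [-2.7 -5.8] 0.4
top lid_edge [ 0.1 -1.2] 0.9
scene coffee_maker [-2.8 -0.3] 0.8
scene mug_stop [-1.7  2.4] 0.58
scene spout [-0.5 -0.6] 0.93
scene brew_button_top [-0.7 -1.1] 0.55
mug wrist [269.9 110. ] 0.93 [0.4683 0.1159]
mug wrist [332.8  94.5] 0.93 [0.5555 0.0221]
mug top [207.9 240.7] 0.86 [0.458  0.1122]
mug top [243.3 202.3] 0.83 [0.5744 0.0211]
mug scene [243.8 285.6] 0.61 [0.4686 0.1211]
mug scene [327. 199.] 0.27 [ 0.5671 -0.2379]
scene0.png
top0.png
w1.png
wrist4.4.png
```

View pics/wrist4.4.png

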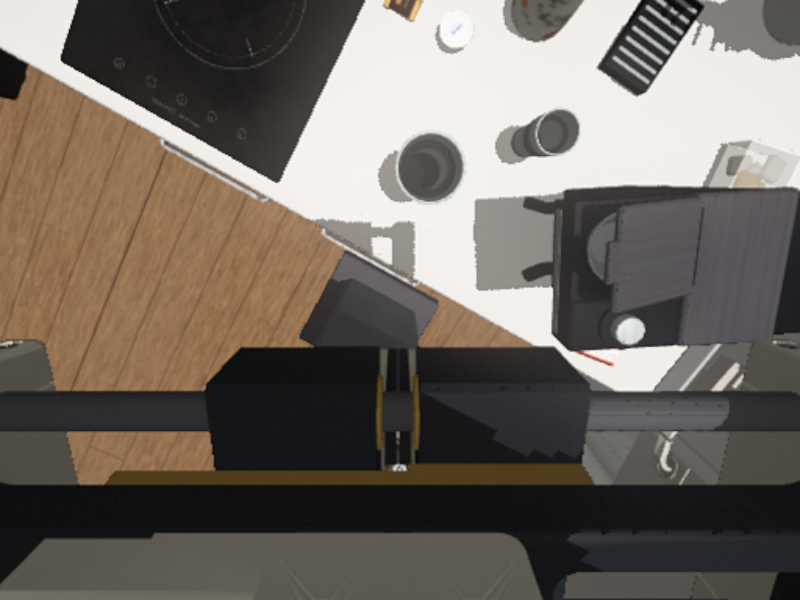

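The picture shows the large mug at (430,167) and the small one at (553,133). The maker's top edges run near-horizontally from (570,188) and (570,350) to x=800, with base arms at (540,207) and (538,270), the lid at (655,255) and the button at (629,331). I'll compute the yaw from those edges, and meanwhile shut the lid.

Run:
```python
from h import *
C=calibration("wrist"); k=.64
o,_=ray(C,(0,0)); print("cam",o,"R",np.array(C["extrinsics"])[:3,:3].round(2).tolist())
for a,b,z in [((575,188),(795,188),.245),((590,350),(690,345),.245),((566,195),(571,348),.245)]:
    A,B=atz(C,(a[0]*k,a[1]*k),z),atz(C,(b[0]*k,b[1]*k),z); d=B-A; print(A.round(4),B.round(4),np.arctan2(d[1],d[0]))
m=(0.4749,-0.0666,-1.0586)
for p in [(-.055,.062,.245),(-.055,-.062,.245),(-.055,.062,.2),(-.055,-.062,.2),(.159,.062,.245),(-.028,.043,.022),(-.028,-.043,.022),(-.012,-.04,.26)]:
    c,s=np.cos(m[2]),np.sin(m[2]); print(p,(proj(C,(m[0]+c*p[0]-s*p[1],m[1]+s*p[0]+c*p[1],p[2]))/k).round(0))
```

```text
cam [0.44273422 0.14158572 0.57926847] R [[0.5, -0.87, 0.0], [-0.84, -0.48, 0.27], [-0.24, -0.13, -0.96]]
[0.5042 0.0225 0.245 ] [ 0.5863 -0.1211  0.245 ] -1.051334366593328
[ 0.4042 -0.066   0.245 ] [ 0.449  -0.1355  0.245 ] -0.9975403052386166
[0.4966 0.0254 0.245 ] [ 0.3977 -0.0512  0.245 ] -2.482872148357511
(-0.055, 0.062, 0.245) [585. 198.]
(-0.055, -0.062, 0.245) [566. 351.]
(-0.055, 0.062, 0.2) [563. 196.]
(-0.055, -0.062, 0.2) [548. 332.]
(0.159, 0.062, 0.245) [867. 200.]
(-0.028, 0.043, 0.022) [530. 206.]
(-0.028, -0.043, 0.022) [524. 273.]
(-0.012, -0.04, 0.26) [631. 332.]
```

```bash
python3 -m handwheel '[{"delta_pos":[0.6,-0.8,0],"dr":[0,0,0]},{"delta_pos":[0.6,-0.8,0],"dr":[0,0,0]},{"delta_pos":[0.7,-0.9,-0.3],"dr":[0,0,0]},{"delta_pos":[0.7,-0.9,-0.5],"dr":[0,0,0]},{"delta_pos":[0.6,-0.8,-0.5],"dr":[0,0,0]},{"delta_pos":[0,0,-0.7],"dr":[0,0,0]},{"delta_pos":[0,0,-0.7],"dr":[0,0,0]},{"delta_pos":[0,0,-0.7],"dr":[0,0,0]},{"delta_pos":[0,0,-0.5],"dr":[0,0,0]},{"delta_pos":[0,0,-0.4],"dr":[0,0,0]}]'
python3 -m handwheel '[{"delta_pos":[0,0,-0.2],"dr":[0,0,0]},{"delta_pos":[0,0,-0.1],"dr":[0,0,0]},{"delta_pos":[0,0,0],"dr":[0,0,0]}]'
```

```text
t: 6.4
eef_pos: [0.4752, -0.0211, 0.2827]
ee_rot: [-3.141, 0.001, 0.519]
force: [-0.3, 0.4, 0.5]
width: 0.0008
gripper_force: 0.3
t: 6.7
eef_pos: [0.4756, -0.0209, 0.2749]
ee_rot: [3.141, -0.0, 0.52]
force: [0.7, -0.3, 0.4]
width: 0.0007
gripper_force: 0.0
```

```bash
python3 -m handwheel '[{"delta_pos":[0,0,-0.1],"dr":[0,0,0]},{"delta_pos":[0,0,-0.1],"dr":[0,0,0]},{"delta_pos":[0,0,0],"dr":[0,0,0]}]'
```

```text
t: 7.0
eef_pos: [0.4754, -0.0209, 0.2686]
ee_rot: [-3.141, -0.0, 0.52]
force: [0.3, 0.6, 0.5]
width: 0.0004
gripper_force: 0.0
```

```bash
python3 -m handwheel '[{"delta_pos":[0,0,-0.1],"dr":[0,0,0]},{"delta_pos":[0,0,0],"dr":[0,0,0]}]'
python3 - <<'E'
from h import *
f=grab_frame("scene"); C=calibration("scene")
u,v=(proj(C,(.475,-.02,.25))).astype(int); g=f[v-70:v+80,u-90:u+110,::-1]
t=grab_frame("top"); u,v=(proj("top",(.475,-.02,.25))).astype(int); g2=t[v-75:v+75,u-100:u+100,::-1]
cv2.imwrite("pics/a.png",np.vstack([cv2.resize(g,(400,300),interpolation=2),cv2.resize(g2,(400,300),interpolation=2)]))
E
```

```text
t: 7.2
eef_pos: [0.4753, -0.0209, 0.2655]
ee_rot: [-3.141, 0.0, 0.52]
force: [0.2, -0.4, 0.5]
width: 0.0004
gripper_force: 0.0
```

View pics/a.png

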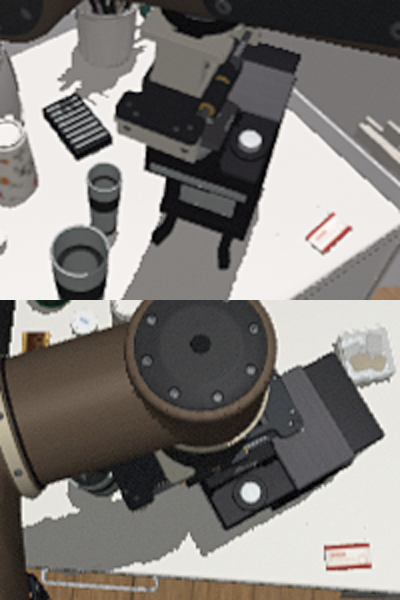

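```bash
python3 -m handwheel '[{"delta_pos":[0,0,-0.1],"dr":[0,0,0]},{"delta_pos":[0,0,0],"dr":[0,0,0]}]'
python3 -m handwheel '[{"delta_pos":[0,0,-0.1],"dr":[0,0,0]},{"delta_pos":[0,0,0],"dr":[0,0,0]}]'
```

```text
t: 7.5
eef_pos: [0.4753, -0.0209, 0.2624]
ee_rot: [-3.141, 0.0, 0.52]
force: [0.0, 0.5, -0.3]
width: 0.0002
gripper_force: 0.0
t: 7.7
eef_pos: [0.4752, -0.021, 0.2593]
ee_rot: [-3.141, 0.001, 0.52]
force: [0.2, -0.6, 0.1]
width: 0.0005
gripper_force: 0.0
```

```bash
python3 -m handwheel '[{"delta_pos":[0,0,1],"dr":[0,0,0]},{"delta_pos":[0,0,1],"dr":[0,0,0]},{"delta_pos":[0,0,1],"dr":[0,0,0]},{"delta_pos":[-0.6,0.6,1],"dr":[0,0,0]},{"delta_pos":[-0.6,0.7,1],"dr":[0,0,0]},{"delta_pos":[-0.6,0.7,0.5],"dr":[0,0,0]},{"delta_pos":[-0.6,0.7,0],"dr":[0,0,0]},{"delta_pos":[0,0,0],"dr":[0,0,0]}]'
python3 - <<'E'
from fit import *
run(["wrist","top","scene"],"wrist")
f=cv2.imread("pics/wrist9.0.png") if 0 else None
E
ls pics
```

```text
t: 8.5
eef_pos: [0.4021, 0.0615, 0.4258]
ee_rot: [-3.141, -0.003, 0.522]
force: [0.6, -0.4, -0.2]
width: 0.0004
gripper_force: 0.0
maker [ 0.4731 -0.0679 -1.0751  0.1136] cov [0.001  0.0014 0.0282 0.0402]
wrist brew_button_top [ 0.4 -0.3] 0.5
wrist lid_edge [ 0.2 -0.1] 0.88
top brew_button_top [-1.8 -3. ] 0.62
top lid_edge [2.4 1.9] 0.8
scene coffee_maker [ 0.6 -2. ] 0.9
scene mug_stop [-1.   3.2] 0.6
scene spout [-0.4  1.2] 0.61
scene brew_button_top [0.9 1.4] 0.62
scene lid_edge [-0.8  0.1] 0.62
mug wrist [310.8  92.4] 0.88 [0.5622 0.0216]
mug wrist [247.5 109.4] 0.67 [0.4694 0.1166]
mug top [242.3 205.3] 0.6 [0.5655 0.0233]
mug scene [243.9 286.3] 0.8 [0.4668 0.1219]
mug scene [254.6 239.1] 0.64 [0.5686 0.0228]
a.png
scene0.png
top0.png
w1.png
wrist4.4.png
wrist8.6.png
```

View pics/wrist8.6.png

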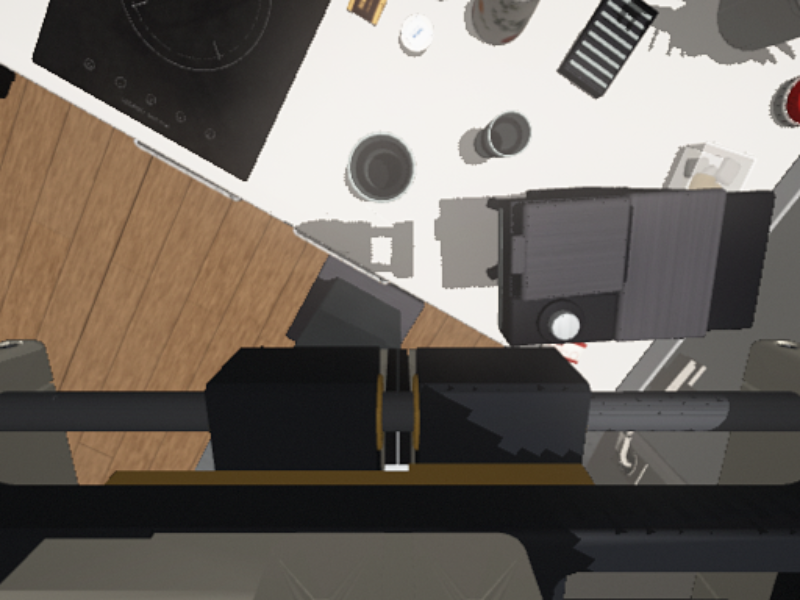

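The lid at (577,247) now looks close to shut. The head front runs from (500,197) to (510,345). The tips went lower than I expected without meeting any force, so I'll check the maker yaw from the edges and press again until there is force.

```bash
python3 - <<'E'
from h import *
C=calibration("wrist"); k=.64
for a,b,z in [((630,188),(617,338),.25),((724,190),(708,333),.25),((527,190),(772,191),.245),((530,343),(752,327),.245),((500,200),(510,340),.245),((524,205),(522,298),.253)]:
    A,B=atz(C,(a[0]*k,a[1]*k),z),atz(C,(b[0]*k,b[1]*k),z); d=B-A; print(A.round(4),B.round(4),np.arctan2(d[1],d[0]).round(3), np.linalg.norm(d).round(4))
E
python3 -m handwheel '[{"delta_pos":[0.6,-0.7,0],"dr":[0,0,0]},{"delta_pos":[0.6,-0.7,-0.5],"dr":[0,0,0]},{"delta_pos":[0.6,-0.7,-1],"dr":[0,0,0]},{"delta_pos":[0.6,-0.6,-1],"dr":[0,0,0]},{"delta_pos":[0,0,-1],"dr":[0,0,0]},{"delta_pos":[0,0,-1],"dr":[0,0,0]},{"delta_pos":[0,0,-1],"dr":[0,0,0]},{"delta_pos":[0,0,-0.1],"dr":[0,0,0]},{"delta_pos":[0,0,-0.1],"dr":[0,0,0]},{"delta_pos":[0,0,0],"dr":[0,0,0]}]'
python3 -m handwheel '[{"delta_pos":[0,0,-0.1],"dr":[0,0,0]},{"delta_pos":[0,0,0],"dr":[0,0,0]}]'
```

```text
[ 0.5504 -0.0616  0.25  ] [ 0.4475 -0.1285  0.25  ] -2.565 0.1228
[ 0.5851 -0.1252  0.25  ] [ 0.4891 -0.1923  0.25  ] -2.532 0.1171
[0.5106 0.0049 0.245 ] [ 0.6049 -0.1615  0.245 ] -1.055 0.1913
[ 0.4064 -0.0697  0.245 ] [ 0.5122 -0.2255  0.245 ] -0.974 0.1884
[0.4937 0.019  0.245 ] [ 0.4001 -0.0532  0.245 ] -2.485 0.1182
[0.4992 0.0027 0.253 ] [ 0.4369 -0.0378  0.253 ] -2.564 0.0743
t: 10.55
eef_pos: [0.4761, -0.0207, 0.255]
ee_rot: [3.141, -0.001, 0.52]
force: [-0.1, 0.6, 0.5]
width: 0.0004
gripper_force: 0.0
t: 10.75
eef_pos: [0.4758, -0.0207, 0.2515]
ee_rot: [3.141, -0.002, 0.52]
force: [-0.5, 0.3, 0.3]
width: -0.0
gripper_force: 0.2
```

```bash
for i in 1 2; do python3 -m handwheel '[{"delta_pos":[0,0,-0.1],"dr":[0,0,0]},{"delta_pos":[0,0,0],"dr":[0,0,0]}]' | egrep 'eef|force'; done
```

```text
eef_pos: [0.4754, -0.0209, 0.2477]
force: [-0.2, 0.7, -0.5]
gripper_force: 0.1
eef_pos: [0.4754, -0.0209, 0.2446]
force: [1.1, -0.3, 0.7]
gripper_force: 0.0
```

View pics/b.png

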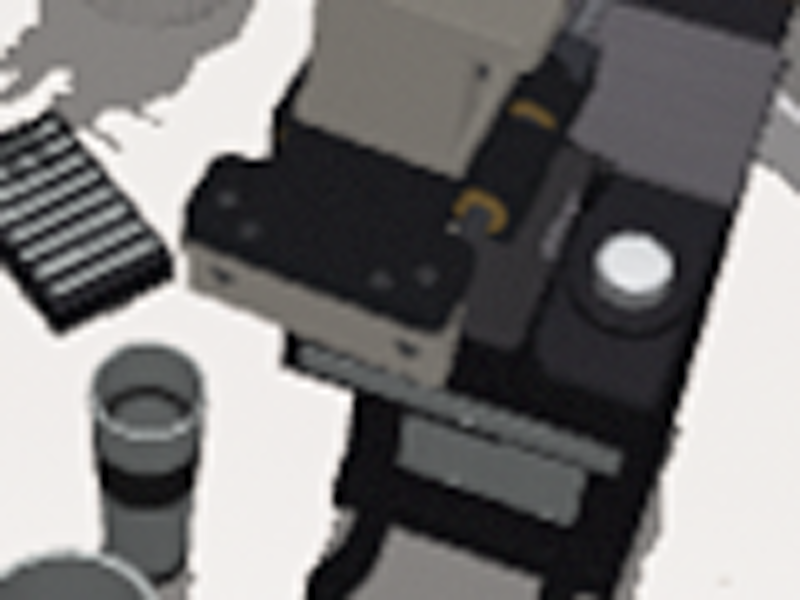

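Still no resistance. I'll back off and check the lid angle with several wrist views.

```bash
python3 -m handwheel '[{"delta_pos":[0,0,1],"dr":[0,0,0]},{"delta_pos":[0,0,1],"dr":[0,0,0]},{"delta_pos":[-0.6,0.7,1],"dr":[0,0,0]},{"delta_pos":[-0.6,0.7,1],"dr":[0,0,0]},{"delta_pos":[-0.6,0.7,1],"dr":[0,0,0]},{"delta_pos":[-0.6,0.7,0.8],"dr":[0,0,0]},{"delta_pos":[0,0,0],"dr":[0,0,0]}]' | head -2
python3 - <<'E'
from fit import *
run(["wrist","top","scene"],"wrist")
C=calibration("wrist"); f=grab_frame("wrist"); S=grab_frame("scene"); 
u,v=proj("scene",(.475,-.03,.24)).astype(int)
cv2.imwrite("pics/c.png",np.hstack([cv2.resize(f[110:230,290:450,::-1],(400,300),interpolation=2),cv2.resize(S[v-30:v+45,u-50:u+50,::-1],(400,300),interpolation=2)]))
E
```

```text
t: 11.9
eef_pos: [0.4031, 0.0646, 0.4226]
maker [ 0.4723 -0.067  -1.0169 -0.0509] cov [0.0011 0.0014 0.0281 0.0533]
wrist brew_button_top [-0.3 -0.5] 0.5
wrist lid_edge [0.1 0.8] 0.64
top brew_button_top [-1.3 -2.6] 0.53
top lid_edge [ 1.1 -0.2] 0.79
scene coffee_maker [-3.  -2.2] 0.88
scene mug_stop [1.4 4.9] 0.84
scene spout [-0.8 -0.7] 0.61
scene brew_button_top [1.8 1.3] 0.39
scene lid_edge [0.9 0.8] 0.56
mug wrist [247.5 115.3] 0.89 [0.4619 0.1145]
mug wrist [310.1  94.5] 0.75 [0.5603 0.0246]
mug top [242.7 205.5] 0.44 [0.565  0.0221]
mug scene [246.9 283. ] 0.71 [0.4702 0.1108]
mug scene [255.9 237.7] 0.55 [0.5704 0.0172]
mug scene [368.4 242.1] 0.19 [ 0.3884 -0.2344]
```

View pics/c.png

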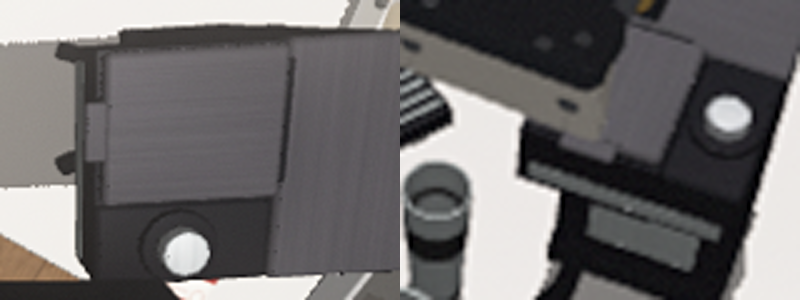

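The crop shows the lid lying flush, with its tab at the front edge of the head, lower than before. I'll press once more in small steps until there is a clear contact force.

```bash
python3 -m handwheel '[{"delta_pos":[0.6,-0.7,0],"dr":[0,0,0]},{"delta_pos":[0.6,-0.7,-0.9],"dr":[0,0,0]},{"delta_pos":[0.6,-0.7,-1],"dr":[0,0,0]},{"delta_pos":[0.6,-0.7,-1],"dr":[0,0,0]},{"delta_pos":[0,0,-1],"dr":[0,0,0]},{"delta_pos":[0,0,-1],"dr":[0,0,0]},{"delta_pos":[0,0,-0.9],"dr":[0,0,0]},{"delta_pos":[0,0,-0.1],"dr":[0,0,0]},{"delta_pos":[0,0,0],"dr":[0,0,0]}]' |  egrep 'eef|force'
for i in 1 2 3; do python3 -m handwheel '[{"delta_pos":[0,0,-0.05],"dr":[0,0,0]},{"delta_pos":[0,0,0],"dr":[0,0,0]}]' | egrep 'eef|force:'; done
```

```text
eef_pos: [0.4754, -0.0212, 0.244]
force: [-7.4, 1.3, 16.8]
gripper_force: 8.4
eef_pos: [0.4755, -0.0212, 0.2437]
force: [-12.6, 2.8, 25.5]
gripper_force: 13.0
eef_pos: [0.4756, -0.0212, 0.2434]
force: [-17.4, 4.1, 35.2]
gripper_force: 17.5
eef_pos: [0.4757, -0.0212, 0.2431]
force: [-21.3, 5.4, 43.6]
gripper_force: 22.1
```

Solid contact now (44 N), so the lid is shut down hard. Next I lift, open the fingers to about 24 mm as a V-cradle, and turn the tool to face the first mug push (heading about -135°).

```bash
python3 -m handwheel '[{"delta_pos":[0,0,0.5],"dr":[0,0,0]},{"delta_pos":[0,0,1],"dr":[0,0,-8.3]},{"delta_pos":[0,0,1],"dr":[0,0,-8.3]},{"delta_pos":[0,0,1],"dr":[0,0,-8.3]},{"delta_pos":[0,0.4,1],"dr":[0,0,-8.3]},{"delta_pos":[0.1,0.4,0.5],"dr":[0,0,-8.3]},{"delta_pos":[0.1,0.4,0],"dr":[0,0,-8.3]},{"delta_pos":[0.1,0.4,0],"dr":[0,0,-8.3]},{"delta_pos":[0.1,0.4,0],"dr":[0,0,-8.3]},{"delta_pos":[0.1,0.4,0],"dr":[0,0,-8.3]}]' 0.45 20 | egrep 'eef|rot|force:|wid'
python3 -m handwheel '[{"delta_pos":[0.1,0.4,0],"dr":[0,0,-8.3]},{"delta_pos":[0.1,0.4,0],"dr":[0,0,-8.3]},{"delta_pos":[0.1,0.5,0],"dr":[0,0,-8.3]},{"delta_pos":[0.2,0.5,0],"dr":[0,0,-8.3]},{"delta_pos":[0.2,0.5,0],"dr":[0,0,-8.3]},{"delta_pos":[0.2,0.5,0],"dr":[0,0,-8.3]},{"delta_pos":[0.2,0.5,0],"dr":[0,0,-8.3]},{"delta_pos":[0.2,0.5,0],"dr":[0,0,-8.3]},{"delta_pos":[0.2,0.5,0],"dr":[0,0,-8.3]},{"delta_pos":[0,0,0],"dr":[0,0,-8.3]}]'  | egrep 'eef|rot|force:|wid'
python3 - <<'E'
from fit import *
run(["top","scene"])
print(get_state()["q"])
E
```

```text
eef_pos: [0.4905, 0.0516, 0.3873]
ee_rot: [-3.142, -0.0, -0.79]
force: [-0.4, 0.5, 0.6]
width: 0.0239
gripper_force: 0.0
eef_pos: [0.5359, 0.1816, 0.3863]
ee_rot: [3.141, -0.001, -2.238]
force: [0.4, -0.5, 1.1]
width: 0.0243
gripper_force: 0.0
maker [ 0.4688 -0.0623 -0.925   0.1686] cov [0.0017 0.0017 0.0465 0.0502]
top brew_button_top [-1.8 -1.2] 0.43
top lid_edge [-0.1  2. ] 0.82
scene coffee_maker [-1.  -1.8] 0.7
scene mug_stop [ 2.4 -7.5] 0.69
scene mug_stop [-0.7  0.7] 0.58
scene spout [0.5 1.5] 0.96
scene lid_edge [-0.4 -0.6] 0.83
mug top [206.9 239.3] 0.66 [0.4617 0.1154]
mug top [242.9 207.8] 0.66 [0.5583 0.0211]
mug top [251.7 226.3] 0.23 [ 0.507  -0.0078]
mug scene [244.1 285.5] 0.77 [0.4684 0.1204]
mug scene [252.2 238.7] 0.73 [0.5733 0.0276]
[ 6.70725009e-01  1.13572277e-01  6.53148224e-02 -3.60627154e-05
 -1.52241678e+00 -1.33235982e+00]
```

```bash
python3 -m handwheel '[{"delta_pos":[0,0,-1],"dr":[0,0,-4]},{"delta_pos":[0,0,-1],"dr":[-5.6,5,0]},{"delta_pos":[0,0,-1],"dr":[-5.6,5,0]},{"delta_pos":[0,0,-1],"dr":[-5.6,5,0]},{"delta_pos":[0,0,-1],"dr":[-5.6,5,0]},{"delta_pos":[0,0,-1],"dr":[-5.6,5,0]},{"delta_pos":[0,0,-1],"dr":[-5.6,5,0]},{"delta_pos":[0,0,-1],"dr":[0,0,0]},{"delta_pos":[0,0,-1],"dr":[0,0,0]},{"delta_pos":[0,0,0],"dr":[0,0,0]}]'  | egrep 'eef|rot|force:|wid'
python3 - <<'E'
from h import *
from scipy.spatial.transform import Rotation as R
s=get_state(); M=R.from_euler("xyz",s["ee_rot"]).as_matrix(); print(s["eef_pos"].round(4)); print(M.round(3)); print(s["q"].round(2))
f=grab_frame("scene")[:,:,::-1].copy(); C=calibration("scene")
p=s["eef_pos"]; u,v=proj(C,p).astype(int); k=8; g=cv2.resize(f[v-35:v+40,u-55:u+45],(800,600),interpolation=2)
for q,col in [(p,(0,0,255)),(p+.019*M[:,2],(0,255,0)),(np.array([.466,.117,0]),(255,0,0)),(np.array([.466,.117,.165]),(255,0,0))]:
    a=(proj(C,q)-[u-55,v-35])*k; cv2.circle(g,tuple(a.astype(int)),5,col,2)
cv2.imwrite("pics/d.png",g)
E
```

```text
eef_pos: [0.5335, 0.1791, 0.1126]
ee_rot: [3.141, -0.795, -2.302]
force: [0.4, -1.5, -0.4]
width: 0.0239
gripper_force: 0.0
[0.5335 0.1791 0.1126]
[[-0.468 -0.744 -0.477]
 [-0.521  0.668 -0.531]
 [ 0.714  0.    -0.7  ]]
[ 0.73  0.74  0.12  0.08 -1.74 -1.48]
```

View pics/d.png

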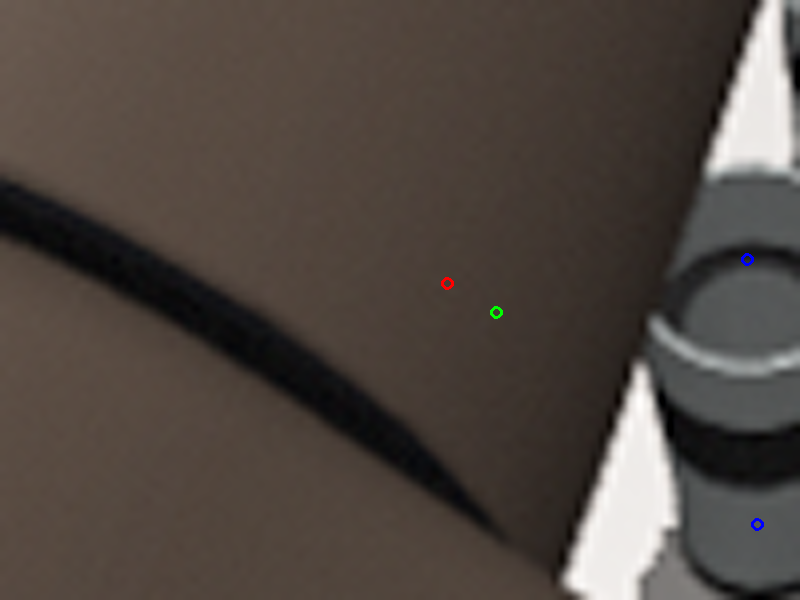

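The arm hides the fingers in this view; the mug's rim at (747,260) and foot at (757,525) agree with my estimate. I'll touch the worktop gently to learn the real fingertip height.

```bash
python3 -m handwheel '[{"delta_pos":[0,0,-0.8],"dr":[0,0,0]},{"delta_pos":[0,0,-0.8],"dr":[0,0,0]},{"delta_pos":[0,0,-0.6],"dr":[0,0,0]},{"delta_pos":[0,0,-0.4],"dr":[0,0,0]},{"delta_pos":[0,0,-0.2],"dr":[0,0,0]},{"delta_pos":[0,0,0],"dr":[0,0,0]}]'  | egrep 'eef|force:'
for i in 1 2 3 4; do python3 -m handwheel '[{"delta_pos":[0,0,-0.1],"dr":[0,0,0]},{"delta_pos":[0,0,0],"dr":[0,0,0]}]' | egrep 'eef|force:'; done
```

```text
eef_pos: [0.5355, 0.18, 0.0334]
force: [-0.6, -0.3, -0.6]
gripper_force: 0.0
eef_pos: [0.5357, 0.1803, 0.0307]
force: [-0.4, -0.3, 0.6]
gripper_force: 0.0
eef_pos: [0.5354, 0.1801, 0.0272]
force: [0.3, -0.5, -0.4]
gripper_force: 0.0
eef_pos: [0.5353, 0.18, 0.0239]
force: [-0.0, -0.5, 1.2]
gripper_force: 0.0
eef_pos: [0.5352, 0.18, 0.0208]
force: [-0.3, -0.5, 1.0]
gripper_force: 0.0
```

```bash
for i in 1 2; do python3 -m handwheel '[{"delta_pos":[0,0,-0.1],"dr":[0,0,0]},{"delta_pos":[0,0,0],"dr":[0,0,0]}]' | egrep 'eef|force:'; done
```

```text
eef_pos: [0.5352, 0.1799, 0.0179]
force: [-0.3, 0.3, 0.6]
gripper_force: 0.0
eef_pos: [0.5352, 0.18, 0.0149]
force: [0.6, -0.0, -0.1]
gripper_force: 0.0
```

No contact yet at TCP z = 15 mm, so staying at about 18 mm keeps the contact low in any case. I'll push along (-0.72, -0.69) and watch the mug.

```bash
python3 -m handwheel '[{"delta_pos":[-0.2,-0.2,0.1],"dr":[0,0,0]},{"delta_pos":[-0.3,-0.28,0],"dr":[0,0,0]},{"delta_pos":[-0.3,-0.28,0],"dr":[0,0,0]},{"delta_pos":[-0.2,-0.2,0],"dr":[0,0,0]},{"delta_pos":[-0.15,-0.15,0],"dr":[0,0,0]},{"delta_pos":[-0.2,-0.2,0],"dr":[0,0,0]},{"delta_pos":[-0.22,-0.21,0],"dr":[0,0,0]},{"delta_pos":[-0.22,-0.21,0],"dr":[0,0,0]},{"delta_pos":[-0.22,-0.21,0],"dr":[0,0,0]},{"delta_pos":[0,0,0],"dr":[0,0,0]}]'
cat > mug.py <<'E'
from h import *
s=get_state(); p=s["eef_pos"]; print(round(s["t"],2),p.round(4),s["force"].round(1))
m=(.4725,-.066,-1.02); c,sn=np.cos(m[2]),np.sin(m[2])
def mk(w): d=np.array(w[:2])-m[:2]; return np.array([c*d[0]+sn*d[1],-sn*d[0]+c*d[1]])
for cam in ["top","scene","wrist"]:
    C=calibration(cam); grab_frame(cam)
    for r in mark_of(cam,"travel_mug")[:2]:
        w=atz(C,r["location"],0); print(cam,round(r["conf"],2),"world",w[:2].round(4),"maker",mk(w).round(4),"rel tcp",(w-p)[:2].round(4))
E
python3 mug.py
```

```text
t: 21.1
eef_pos: [0.4742, 0.1211, 0.0185]
ee_rot: [-3.139, -0.787, -2.304]
force: [-0.0, 0.3, 0.0]
width: 0.0242
gripper_force: 0.2
21.1 [0.4742 0.1211 0.0185] [-0.   0.3  0. ]
top 0.64 world [0.5694 0.0305] maker [-0.0315  0.1331] rel tcp [ 0.0952 -0.0906]
top 0.56 world [0.4577 0.0995] maker [-0.1488  0.074 ] rel tcp [-0.0165 -0.0216]
scene 0.68 world [0.5749 0.0259] maker [-0.0247  0.1354] rel tcp [ 0.1008 -0.0952]
wrist 0.86 world [0.4585 0.1027] maker [-0.1511  0.0764] rel tcp [-0.0157 -0.0184]
wrist 0.65 world [0.5656 0.0202] maker [-0.0248  0.1245] rel tcp [ 0.0914 -0.1008]
```

The mug moves with the cradle, its centre about 26 mm ahead of the TCP, so the contact is low at about 20 mm. I'll continue to the staging point on the maker's axis.

```bash
python3 -m handwheel '[{"delta_pos":[-0.15,-0.12,0],"dr":[0,0,0]},{"delta_pos":[-0.24,-0.19,0],"dr":[0,0,0]},{"delta_pos":[-0.24,-0.19,0],"dr":[0,0,0]},{"delta_pos":[-0.24,-0.19,0],"dr":[0,0,0]},{"delta_pos":[-0.24,-0.19,0],"dr":[0,0,0]},{"delta_pos":[-0.24,-0.19,0],"dr":[0,0,0]},{"delta_pos":[-0.24,-0.19,0],"dr":[0,0,0]},{"delta_pos":[-0.24,-0.19,0],"dr":[0,0,0]},{"delta_pos":[-0.14,-0.15,0],"dr":[0,0,0]},{"delta_pos":[0,0,0],"dr":[0,0,0]}]' |egrep 'eef|rot|force'
python3 mug.py
```

```text
eef_pos: [0.4151, 0.0732, 0.0185]
ee_rot: [-3.139, -0.787, -2.304]
force: [-0.6, 0.9, 0.3]
gripper_force: 0.1
22.4 [0.4151 0.0732 0.0185] [-0.6  0.9  0.3]
top 0.87 world [0.5704 0.0191] maker [-0.0213  0.128 ] rel tcp [ 0.1553 -0.0541]
top 0.76 world [0.3882 0.0617] maker [-0.1529 -0.005 ] rel tcp [-0.0269 -0.0115]
scene 0.75 world [0.3955 0.0592] maker [-1.47e-01 -1.00e-04] rel tcp [-0.0196 -0.014 ]
wrist 0.59 world [0.4005 0.0564] maker [-0.142   0.0027] rel tcp [-0.0146 -0.0168]
```

The mug stands at about (-146, 0) mm in the maker's frame, on its axis. I'll swing around to face the maker's +x direction behind the mug.

```bash
python3 -m handwheel '[{"delta_pos":[0.7,0.87,0],"dr":[0,0,0]},{"delta_pos":[0.7,0.87,0.5],"dr":[0,0,0]},{"delta_pos":[-0.42,0.19,0.5],"dr":[0,0,8.4]},{"delta_pos":[-0.42,0.19,0.5],"dr":[0,0,8.4]},{"delta_pos":[-0.42,0.19,0],"dr":[0,0,8.4]},{"delta_pos":[-0.42,0.19,0],"dr":[0,0,8.4]},{"delta_pos":[-0.46,-0.11,0],"dr":[0,0,8.4]},{"delta_pos":[-0.46,-0.11,0],"dr":[0,0,8.4]},{"delta_pos":[-0.46,-0.11,0],"dr":[0,0,8.4]},{"delta_pos":[-0.46,-0.11,0],"dr":[0,0,8.4]}]' |egrep 'eef|rot|force'
python3 -m handwheel '[{"delta_pos":[0,0,0],"dr":[0,0,6]},{"delta_pos":[0,0,0],"dr":[0,0,0]}]' |egrep 'eef|rot|force'
python3 - <<'E'
from fit import *
from scipy.spatial.transform import Rotation as R
s=get_state(); M=R.from_euler("xyz",s["ee_rot"]).as_matrix(); print(M[:,2].round(3),np.degrees(np.arctan2(M[1,2],M[0,2])), s["q"].round(2))
run(["top","scene","wrist"],"wrist")
E
ls pics
```

```text
eef_pos: [0.3521, 0.1366, 0.0631]
ee_rot: [-3.139, -0.786, -1.124]
force: [-0.4, 1.8, 0.4]
gripper_force: 0.0
eef_pos: [0.3531, 0.1441, 0.0658]
ee_rot: [-3.138, -0.781, -1.023]
force: [0.4, -0.7, -0.4]
gripper_force: 0.0
[ 0.37  -0.599 -0.71 ] -58.28154398150697 [ 1.45  0.33 -1.01  0.56 -0.97 -1.4 ]
maker [ 0.4723 -0.069  -1.0523 -0.0536] cov [0.0015 0.0016 0.0447 0.0637]
top brew_button_top [-3.  -3.8] 0.59
top lid_edge [-0.9 -0. ] 0.7
scene coffee_maker [-1.6 -3. ] 0.71
scene mug_stop [ 0.8 -0.3] 0.87
scene spout [0.9 1. ] 0.92
scene brew_button_top [1.6 0.4] 0.43
scene lid_edge [1.6 0.2] 0.75
mug top [225.5 266.2] 0.68 [0.391  0.0569]
mug top [243.  206.9] 0.63 [0.561 0.021]
mug top [196.9 184.4] 0.2 [0.618  0.1592]
mug scene [253.3 240.4] 0.94 [0.5671 0.0281]
mug scene [275.  293.3] 0.65 [0.4085 0.0671]
mug scene [305.9 238.3] 0.63 [ 0.4927 -0.0978]
mug wrist [154.3  90.4] 0.96 [0.567  0.0231]
mug wrist [253.7 168.4] 0.81 [0.4017 0.0592]
a.png
b.png
c.png
d.png
scene0.png
top0.png
w1.png
wrist11.9.png
wrist24.6.png
wrist4.4.png
wrist8.6.png
```

q3 is at its limit (-1.01) with this heading. I'll fit a quick arm model from the recorded poses to choose a heading and tilt that stay in reach along the whole push.

```bash
cat > kin.py <<'E'
from h import *
from scipy.optimize import least_squares
from scipy.spatial.transform import Rotation as R
s0=get_state()
D=[([1.628,.359,.0115],(.154,.657,.2175),(3.14,0,-.231)),([.7729,-.2011,-.1761],(.37996,.10238,.41315),(3.1412,-.0007,.5163)),([.6707,.1136,.0653],(.5359,.1816,.3863),(3.141,-.001,-2.238)),([.73,.74,.12],(.5335,.1791,.1126),(3.141,-.795,-2.302)),(s0["q"][:3],s0["eef_pos"],s0["ee_rot"])]
def W(q,v):
    s,a,L1,L2,b,d,Lt=v; f=q[1]-q[2]
    rho=a+L1*np.sin(q[1])+L2*np.cos(f)+b*np.sin(f); z=d+L1*np.cos(q[1])-L2*np.sin(f)+b*np.cos(f)
    return np.array([np.cos(q[0])*rho+np.sin(q[0])*s,np.sin(q[0])*rho-np.cos(q[0])*s,z])
def tw(p,e,Lt): return np.array(p)-Lt*R.from_euler("xyz",e).as_matrix()[:,2]
r=least_squares(lambda v:np.concatenate([W(q,v)-tw(p,e,v[6]) for q,p,e in D]+[1e-3*(v-np.array([.19,0,.4,.4,0,.2,.25]))]),[.19,0,.4,.4,0,.2,.25])
print(r.x.round(3),"res mm",(r.fun[:15]*1000).round(1)); v=r.x
if __name__=="__main__":
  m=np.array([.4725,-.066]); a=-1.02; h0=np.array([np.cos(a),np.sin(a)])
  for tilt in (35,40,45):
    for hd in (-60,-70,-80,-90,-105):
      out=[]
      for mx in (-.146,-.07,0):
        h=np.array([np.cos(np.radians(hd)),np.sin(np.radians(hd))]); t=np.radians(tilt)
        p=np.r_[m+mx*h0-.026*h,.016]; w=p-v[6]*np.r_[h*np.sin(t),-np.cos(t)]
        k=least_squares(lambda q:W(q,v)-w,[1,.2,-.8],bounds=([-3,-1.43,-1.02],[3,2.12,1.25]))
        out.append((k.x.round(2).tolist(),round(np.sqrt(2*k.cost)*1000,1)))
      print(tilt,hd,out)
E
python3 kin.py
```

```text
[0.19  0.064 0.549 0.397 0.037 0.163 0.347] res mm [ -1.3  -4.8  12.5   3.6   6.3 -11.7  -7.3  -4.4  -6.5   7.9  14.5  12.6
   8.9 -10.7  -7. ]
35 -60 [([1.21, 0.3, -1.02], np.float64(29.8)), ([1.01, 0.29, -1.02], np.float64(35.2)), ([0.83, 0.3, -1.02], np.float64(27.9))]
35 -70 [([1.17, 0.34, -1.01], np.float64(0.0)), ([1.0, 0.34, -1.02], np.float64(0.0)), ([0.82, 0.35, -1.0], np.float64(0.0))]
35 -80 [([1.1, 0.38, -0.91], np.float64(0.0)), ([0.93, 0.38, -0.92], np.float64(0.0)), ([0.77, 0.39, -0.9], np.float64(0.0))]
35 -90 [([1.02, 0.42, -0.83], np.float64(0.0)), ([0.87, 0.42, -0.83], np.float64(0.0)), ([0.72, 0.43, -0.8], np.float64(0.0))]
35 -105 [([0.91, 0.47, -0.71], np.float64(0.0)), ([0.77, 0.47, -0.7], np.float64(0.0)), ([0.63, 0.49, -0.66], np.float64(0.0))]
40 -60 [([1.27, 0.36, -1.02], np.float64(31.6)), ([1.07, 0.35, -1.02], np.float64(41.6)), ([0.88, 0.35, -1.02], np.float64(38.2))]
40 -70 [([1.22, 0.41, -1.0], np.float64(0.0)), ([1.05, 0.4, -1.02], np.float64(1.2)), ([0.88, 0.4, -1.01], np.float64(0.0))]
40 -80 [([1.13, 0.44, -0.9], np.float64(0.0)), ([0.97, 0.43, -0.
[... 257 characters left out ...]
], np.float64(0.0)), ([0.66, 0.54, -0.64], np.float64(0.0))]
45 -60 [([1.31, 0.43, -1.02], np.float64(32.0)), ([1.12, 0.42, -1.02], np.float64(46.4)), ([0.93, 0.42, -1.02], np.float64(46.9))]
45 -70 [([1.25, 0.47, -0.99], np.float64(0.0)), ([1.09, 0.46, -1.02], np.float64(1.9)), ([0.92, 0.46, -1.02], np.float64(1.5))]
45 -80 [([1.16, 0.5, -0.88], np.float64(0.0)), ([1.01, 0.49, -0.91], np.float64(0.0)), ([0.86, 0.5, -0.9], np.float64(0.0))]
45 -90 [([1.07, 0.53, -0.78], np.float64(0.0)), ([0.93, 0.53, -0.8], np.float64(0.0)), ([0.79, 0.53, -0.78], np.float64(0.0))]
45 -105 [([0.94, 0.58, -0.65], np.float64(0.0)), ([0.81, 0.58, -0.64], np.float64(0.0)), ([0.68, 0.59, -0.62], np.float64(0.0))]
```

Heading -80° stays within reach, so I'll use it: first with the V gap, then with closed fingers for the last bit between the arms.

```bash
python3 -m handwheel '[{"delta_pos":[0.4,-0.2,0],"dr":[0,0,-7.2]},{"delta_pos":[0.4,-0.2,0],"dr":[0,0,-7.2]},{"delta_pos":[0.35,-0.2,-0.5],"dr":[0,0,-7.2]},{"delta_pos":[0,0,-0.5],"dr":[0,0,0]},{"delta_pos":[0,0,-0.4],"dr":[0,0,0]},{"delta_pos":[0,0,0],"dr":[0,0,0]}]' |egrep 'eef|rot|force'
python3 - <<'E'
from mug import *
from scipy.spatial.transform import Rotation as R
M=R.from_euler("xyz",s["ee_rot"]).as_matrix(); print(M[:,2].round(3),np.degrees(np.arctan2(M[1,2],M[0,2])), s["q"].round(2))
E
```

```text
eef_pos: [0.387, 0.1203, 0.0225]
ee_rot: [3.137, -0.789, -1.401]
force: [-0.8, -0.6, 0.1]
gripper_force: 0.0
25.55 [0.387  0.1203 0.0225] [-0.8 -0.6  0.1]
top 0.86 world [0.3892 0.0557] maker [-0.1473 -0.0073] rel tcp [ 0.0022 -0.0646]
top 0.63 world [0.5672 0.0192] maker [-0.023   0.1253] rel tcp [ 0.1803 -0.1012]
wrist 0.87 world [0.5657 0.0249] maker [-0.0287  0.127 ] rel tcp [ 0.1787 -0.0954]
wrist 0.8 world [0.3988 0.0558] maker [-0.1424  0.0009] rel tcp [ 0.0118 -0.0645]
[ 0.116 -0.7   -0.704] -80.6286283248678 [ 1.19  0.51 -0.81  0.45 -1.01 -1.41]
```

```bash
python3 -m handwheel '[{"delta_pos":[0.05,-0.6,-0.2],"dr":[0,0,0]},{"delta_pos":[0.1,-0.5,0],"dr":[0,0,0]},{"delta_pos":[0.1,-0.2,0],"dr":[0,0,0]},{"delta_pos":[0.14,-0.22,0],"dr":[0,0,0]},{"delta_pos":[0.14,-0.23,0],"dr":[0,0,0]},{"delta_pos":[0.14,-0.23,0],"dr":[0,0,0]},{"delta_pos":[0.14,-0.23,0],"dr":[0,0,0]},{"delta_pos":[0.14,-0.23,0],"dr":[0,0,0]},{"delta_pos":[0.14,-0.23,0],"dr":[0,0,0]},{"delta_pos":[0,0,0],"dr":[0,0,0]}]' |egrep 'eef|rot|force'
python3 mug.py
```

```text
eef_pos: [0.4202, 0.04, 0.0174]
ee_rot: [3.139, -0.787, -1.404]
force: [0.7, -0.4, -0.6]
gripper_force: 0.2
26.85 [0.4202 0.04   0.0174] [ 0.7 -0.4 -0.6]
top 0.75 world [0.4154 0.0095] maker [-0.0942 -0.0091] rel tcp [-0.0047 -0.0304]
top 0.56 world [0.5605 0.0238] maker [-0.0305  0.122 ] rel tcp [ 0.1403 -0.0162]
wrist 0.86 world [0.422  0.0171] maker [-0.0973  0.0004] rel tcp [ 0.0018 -0.0229]
wrist 0.58 world [0.5657 0.0243] maker [-0.0282  0.1267] rel tcp [ 0.1455 -0.0157]
```

```bash
python3 -m handwheel '[{"delta_pos":[0.13,-0.22,0],"dr":[0,0,0]},{"delta_pos":[0.14,-0.23,0],"dr":[0,0,0]},{"delta_pos":[0.14,-0.23,0],"dr":[0,0,0]},{"delta_pos":[0.14,-0.23,0],"dr":[0,0,0]},{"delta_pos":[0.1,-0.16,0],"dr":[0,0,0]},{"delta_pos":[0,0,0],"dr":[0,0,0]}]' |egrep 'eef|rot|force'
python3 mug.py
python3 - <<'E'
from h import *
C=calibration("wrist"); f=grab_frame("wrist")[:,:,::-1]; g=cv2.resize(f,(800,600))
m=(.4725,-.066,-1.02); c,s=np.cos(m[2]),np.sin(m[2])
for p in [(-.028,.043,.022),(-.028,-.043,.022),(.026,.033,.022),(.026,-.033,.022),(-.055,.062,.2),(-.055,-.062,.2),(0,0,0)]:
    cv2.circle(g,tuple((proj(C,(m[0]+c*p[0]-s*p[1],m[1]+s*p[0]+c*p[1],p[2]))/.64).astype(int)),4,(0,0,255),1)
S=grab_frame("scene")[:,:,::-1]; u,v=proj("scene",(.45,-.03,.05)).astype(int)
cv2.imwrite("pics/e.png",np.hstack([cv2.resize(g,(480,360)),cv2.resize(S[v-60:v+60,u-50:u+50],(300,360),interpolation=2)]))
E
```

```text
eef_pos: [0.4396, 0.008, 0.0174]
ee_rot: [3.139, -0.787, -1.404]
force: [-0.1, 0.5, -1.1]
gripper_force: 0.1
27.75 [0.4396 0.008  0.0174] [-0.1  0.5 -1.1]
top 0.91 world [ 0.4379 -0.0193] maker [-0.0579 -0.005 ] rel tcp [-0.0017 -0.0273]
top 0.79 world [0.5646 0.0233] maker [-0.0279  0.1252] rel tcp [0.125  0.0153]
scene 0.5 world [0.5754 0.0206] maker [-0.02   0.133] rel tcp [0.1358 0.0127]
wrist 0.69 world [ 0.4419 -0.0148] maker [-0.0596  0.0007] rel tcp [ 0.0023 -0.0228]
wrist 0.67 world [0.5634 0.0217] maker [-0.0272  0.1234] rel tcp [0.1238 0.0138]
```

View pics/e.png

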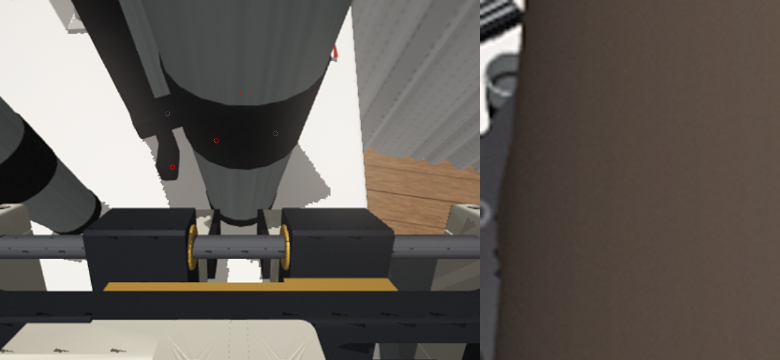

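The wrist view shows the mug upright in the cradle, its foot at (238,215), with the left base arm's tip at (170,170) just where the model puts it. I'll push 26 mm further, back off, close the fingers, then push home.

```bash
python3 -m handwheel '[{"delta_pos":[0.13,-0.22,0],"dr":[0,0,0]},{"delta_pos":[0.14,-0.23,0],"dr":[0,0,0]},{"delta_pos":[0.14,-0.23,0],"dr":[0,0,0]},{"delta_pos":[0,0,0],"dr":[0,0,0]}]' |egrep 'eef|force'
python3 -m handwheel '[{"delta_pos":[-0.05,0.4,0],"dr":[0,0,0]},{"delta_pos":[0,0,0],"dr":[0,0,0]},{"delta_pos":[0,0,0],"dr":[0,0,0]},{"delta_pos":[0,0,0],"dr":[0,0,0]},{"delta_pos":[0,0,0],"dr":[0,0,0]}]' 1 |egrep 'eef|force|wid'
python3 mug.py
```

```text
eef_pos: [0.4519, -0.0127, 0.0173]
force: [-0.2, -0.8, -0.2]
gripper_force: 0.2
eef_pos: [0.4503, 0.0004, 0.0173]
force: [0.6, -0.3, 1.1]
width: 0.0005
gripper_force: 0.0
29.05 [4.503e-01 4.000e-04 1.730e-02] [ 0.6 -0.3  1.1]
top 0.86 world [0.563  0.0249] maker [-0.03    0.1247] rel tcp [0.1127 0.0245]
top 0.66 world [ 0.4537 -0.0418] maker [-0.0304 -0.0034] rel tcp [ 0.0034 -0.0422]
wrist 0.71 world [0.5669 0.0219] maker [-0.0255  0.1265] rel tcp [0.1166 0.0215]
wrist 0.68 world [ 0.455  -0.0354] maker [-0.0353  0.0011] rel tcp [ 0.0047 -0.0358]
```

```bash
python3 -m handwheel '[{"delta_pos":[-0.04,-0.36,0],"dr":[0,0,0]},{"delta_pos":[0.12,-0.2,0],"dr":[0,0,0]},{"delta_pos":[0.14,-0.23,0],"dr":[0,0,0]},{"delta_pos":[0.14,-0.23,0],"dr":[0,0,0]},{"delta_pos":[0,0,0],"dr":[0,0,0]}]' |egrep 'eef|force'
for i in 1 2 3; do python3 -m handwheel '[{"delta_pos":[0.05,-0.08,0],"dr":[0,0,0]},{"delta_pos":[0,0,0],"dr":[0,0,0]}]' | egrep 'eef|force:'; done
python3 mug.py
```

```text
eef_pos: [0.4613, -0.0311, 0.0173]
force: [-0.3, 0.7, -0.6]
gripper_force: 0.7
eef_pos: [0.4628, -0.0324, 0.0172]
force: [0.3, 1.2, -0.6]
gripper_force: 0.5
eef_pos: [0.4644, -0.0345, 0.0172]
force: [0.3, -0.0, -0.7]
gripper_force: 0.7
eef_pos: [0.4659, -0.037, 0.0173]
force: [0.9, 2.4, 0.9]
gripper_force: 0.8
30.45 [ 0.4659 -0.037   0.0173] [0.9 2.4 0.9]
top 0.64 world [0.5706 0.0252] maker [-0.0263  0.1313] rel tcp [0.1047 0.0621]
top 0.39 world [ 0.4512 -0.0916] maker [ 0.0107 -0.0315] rel tcp [-0.0147 -0.0546]
wrist 0.86 world [0.5657 0.0215] maker [-0.0258  0.1252] rel tcp [0.0998 0.0585]
wrist 0.85 world [ 0.4628 -0.0645] maker [-0.0063 -0.0075] rel tcp [-0.0031 -0.0275]
```

```bash
for i in 1 2 3 4; do python3 -m handwheel '[{"delta_pos":[0.05,-0.08,0],"dr":[0,0,0]},{"delta_pos":[0,0,0],"dr":[0,0,0]}]' | egrep 'eef|force:'; done
python3 mug.py
```

```text
eef_pos: [0.4679, -0.0388, 0.0173]
force: [1.0, 3.7, 0.5]
gripper_force: 1.9
eef_pos: [0.4701, -0.0405, 0.0173]
force: [2.2, 4.9, 1.3]
gripper_force: 2.9
eef_pos: [0.4724, -0.0418, 0.0173]
force: [3.1, 7.7, 2.5]
gripper_force: 3.9
eef_pos: [0.4747, -0.0432, 0.0172]
force: [4.9, 9.9, 1.3]
gripper_force: 4.9
31.55 [ 0.4747 -0.0432  0.0172] [4.9 9.9 1.3]
top 0.87 world [0.5682 0.0218] maker [-0.0247  0.1275] rel tcp [0.0935 0.0651]
top 0.61 world [ 0.5021 -0.0152] maker [-0.0278  0.0518] rel tcp [0.0274 0.0281]
wrist 0.8 world [ 0.4688 -0.0689] maker [ 0.0005 -0.0047] rel tcp [-0.006  -0.0257]
wrist 0.74 world [0.5676 0.0208] maker [-0.0242  0.1265] rel tcp [0.0929 0.0641]
```

Home: the push force has risen to about 11 N and the mug measures (0.5, -5) mm in the maker's frame. I'll retreat, rise and check it.

```bash
python3 -m handwheel '[{"delta_pos":[-0.1,0.3,0],"dr":[0,0,0]},{"delta_pos":[-0.35,0.9,0],"dr":[0,0,0]},{"delta_pos":[-0.35,0.9,0],"dr":[0,0,0]},{"delta_pos":[-0.35,0.9,0],"dr":[0,0,0]},{"delta_pos":[-0.35,0.9,0],"dr":[0,0,0]},{"delta_pos":[0,0.6,0.6],"dr":[0,0,0]},{"delta_pos":[0,0,1],"dr":[0,0,0]},{"delta_pos":[0,0,1],"dr":[0,0,0]},{"delta_pos":[0,0,1],"dr":[0,0,0]},{"delta_pos":[0,0,1],"dr":[0,0,0]}]' |egrep 'eef|rot|force:'
python3 mug.py
python3 -m handwheel '[{"delta_pos":[0,0,1],"dr":[7.4,1.2,0]},{"delta_pos":[0,0,1],"dr":[7.4,1.2,0]},{"delta_pos":[0,0,1],"dr":[7.4,1.2,0]},{"delta_pos":[0,0,1],"dr":[7.4,1.2,0]},{"delta_pos":[0,0,1],"dr":[7.4,1.2,0]},{"delta_pos":[0,0,1],"dr":[7.4,1.2,0]},{"delta_pos":[0,0,0.5],"dr":[0,0,-8.4]},{"delta_pos":[0,0,0],"dr":[0,0,-8.4]},{"delta_pos":[0,0,0],"dr":[0,0,-8.4]},{"delta_pos":[0,0,0],"dr":[0,0,-8.4]}]' |egrep 'eef|rot|force:'
python3 - <<'E'
from fit import *
run(["scene","top","wrist"])
C=calibration("scene"); f=grab_frame("scene")[:,:,::-1]; u,v=proj(C,(.45,-.04,.12)).astype(int)
t=grab_frame("top")[:,:,::-1]; a,b=proj("top",(.47,-.06,.2)).astype(int)
cv2.imwrite("pics/g.png",np.hstack([cv2.resize(f[v-60:v+60,u-60:u+60],(400,400),interpolation=2),cv2.resize(t[b-60:b+60,a-60:a+60],(400,400),interpolation=2)]))
E
```

```text
eef_pos: [0.426, 0.0873, 0.1564]
ee_rot: [3.138, -0.788, -1.403]
force: [0.2, -0.1, -0.3]
gripper_force: 0.0
32.85 [0.426  0.0873 0.1564] [ 0.2 -0.1 -0.3]
scene 0.96 world [0.5743 0.0177] maker [-0.0181  0.1305] rel tcp [ 0.1482 -0.0696]
scene 0.85 world [ 0.4672 -0.0693] maker [ 0.0001 -0.0062] rel tcp [ 0.0412 -0.1566]
wrist 0.87 world [ 0.4667 -0.069 ] maker [-0.0005 -0.0065] rel tcp [ 0.0407 -0.1563]
wrist 0.8 world [0.5617 0.0241] maker [-0.0301  0.1231] rel tcp [ 0.1357 -0.0632]
eef_pos: [0.4264, 0.0879, 0.3489]
ee_rot: [-3.14, -0.004, -1.999]
force: [-0.9, 0.0, -0.3]
gripper_force: 0.0
maker [ 0.4749 -0.0669 -1.0039 -0.0323] cov [0.0009 0.0017 0.0388 0.059 ]
scene coffee_maker [-1.6 -3.8] 0.87
scene mug_stop [0.3 2.2] 0.75
scene brew_button_top [-1.7 -0.9] 0.62
scene lid_edge [-0.5 -0.1] 0.96
top brew_button_top [-0.4 -3.9] 0.43
top lid_edge [-1.4 -0.3] 0.63
wrist brew_button_top [ 0.9 -1.6] 0.9
mug scene [256.7 240. ] 0.89 [0.563  0.0195]
mug scene [300.9 251.4] 0.79 [ 0.4674 -0.0606]
mug top [241.9 206.3] 0.67 [0.5625 0.0243]
mug wrist [172.6 153.1] 0.63 [0.5659 0.0214]
mug wrist [197.2  82.2] 0.42 [ 0.4666 -0.0703]
```

View pics/g.png

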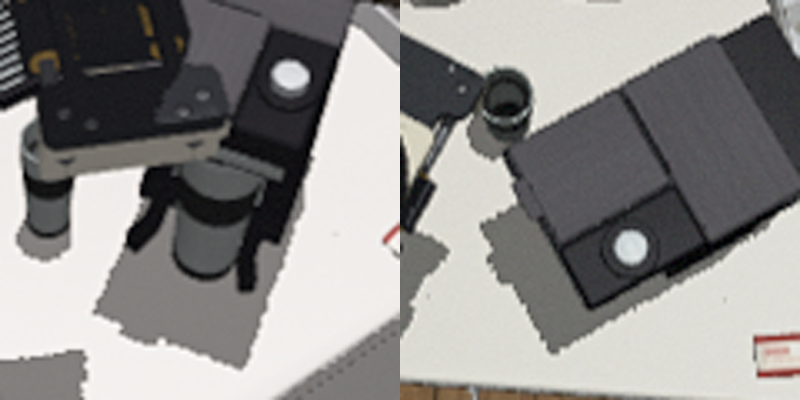

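The scene view shows the mug standing upright under the head between the two base arms, its foot front at (203,278) level with the arm ends at (135,245) and (245,290). The lid is flat and the button is at (290,75). Time to press the button.

```bash
python3 -m handwheel '[{"delta_pos":[0.04,-0.9,0],"dr":[0,0,-8.3]},{"delta_pos":[0.04,-1,0],"dr":[0,0,-8.3]},{"delta_pos":[0.04,-1,0],"dr":[0,0,-8.3]},{"delta_pos":[0.04,-1,0],"dr":[0,0,-8.3]},{"delta_pos":[0.04,-1,0],"dr":[0,0,0]},{"delta_pos":[0.02,-0.6,0],"dr":[0,0,0]},{"delta_pos":[0,0,-1],"dr":[0,0,0]},{"delta_pos":[0,0,-0.8],"dr":[0,0,0]},{"delta_pos":[0,0,-0.5],"dr":[0,0,0]},{"delta_pos":[0,0,0],"dr":[0,0,0]}]' |egrep 'eef|rot|force:'
```

```text
eef_pos: [0.4321, -0.0768, 0.2793]
ee_rot: [-3.14, -0.005, -2.572]
force: [-0.3, -0.3, 0.7]
gripper_force: 0.0
```

```bash
for i in 1 2 3; do python3 -m handwheel '[{"delta_pos":[0,0,-0.12],"dr":[0,0,0]},{"delta_pos":[0,0,-0.12],"dr":[0,0,0]},{"delta_pos":[0,0,0],"dr":[0,0,0]}]' |egrep 'eef|force:'; done
```

```text
eef_pos: [0.4335, -0.0764, 0.2743]
force: [-0.1, 0.7, 0.1]
gripper_force: 0.0
eef_pos: [0.4331, -0.0765, 0.2664]
force: [-0.1, 1.0, 0.2]
gripper_force: 0.0
eef_pos: [0.433, -0.0766, 0.259]
force: [-0.1, 0.2, 0.1]
gripper_force: 0.0
```

```bash
for i in 1 2 3 4; do python3 -m handwheel '[{"delta_pos":[0,0,-0.09],"dr":[0,0,0]},{"delta_pos":[0,0,0],"dr":[0,0,0]}]' |egrep 'eef|force:'; done
```

```text
eef_pos: [0.4332, -0.0766, 0.2566]
force: [-0.2, -0.2, 0.7]
gripper_force: 0.0
eef_pos: [0.4332, -0.0766, 0.2539]
force: [0.4, 0.0, -0.0]
gripper_force: 0.0
eef_pos: [0.4335, -0.0766, 0.2514]
force: [0.4, -0.0, 1.2]
gripper_force: 0.7
eef_pos: [0.4336, -0.0766, 0.2489]
force: [-0.7, 0.4, 2.3]
gripper_force: 1.4
```

```bash
for i in 1 2 3; do python3 -m handwheel '[{"delta_pos":[0,0,-0.07],"dr":[0,0,0]},{"delta_pos":[0,0,0],"dr":[0,0,0]}]' |egrep 'eef|force:'; done
```

```text
eef_pos: [0.4336, -0.0766, 0.2468]
force: [-0.4, 0.7, 3.5]
gripper_force: 2.0
eef_pos: [0.4336, -0.0766, 0.2454]
force: [-2.0, 1.6, 9.1]
gripper_force: 4.4
eef_pos: [0.4338, -0.0766, 0.2451]
force: [-8.6, 4.1, 23.7]
gripper_force: 11.9
```

The button is fully down (24 N against its stop). I'll hold briefly, release, rise and check before handing in.

```bash
python3 -m handwheel '[{"delta_pos":[0,0,0],"dr":[0,0,0]},{"delta_pos":[0,0,0],"dr":[0,0,0]},{"delta_pos":[0,0,0.3],"dr":[0,0,0]},{"delta_pos":[0,0,0.6],"dr":[0,0,0]},{"delta_pos":[0,0,1],"dr":[0,0,0]},{"delta_pos":[0,0,1],"dr":[0,0,0]},{"delta_pos":[0,0,1],"dr":[0,0,0]},{"delta_pos":[0,0,0],"dr":[0,0,0]},{"delta_pos":[0,0,0],"dr":[0,0,0]}]' |egrep 't:|eef|force:'
python3 - <<'E'
from fit import *
run(["scene","wrist"])
E
```

```text
t: 39.5
eef_pos: [0.4333, -0.0763, 0.3593]
ee_rot: [-3.139, -0.001, -2.571]
force: [0.2, 0.3, -0.5]
gripper_force: 0.0
maker [ 0.4753 -0.0687 -1.009  -0.101 ] cov [0.0011 0.0019 0.049  0.0705]
scene coffee_maker [-2.2 -0.9] 0.69
scene mug_stop [1.4 2.2] 0.85
scene spout [-1.  -0.2] 0.86
scene brew_button_top [-0.2 -1.7] 0.59
scene lid_edge [-0.1 -0. ] 0.78
wrist brew_button_top [-0. -1.] 0.58
mug scene [305.8 250.7] 0.87 [ 0.4618 -0.073 ]
mug scene [253.9 240.3] 0.66 [0.5664 0.0265]
```

Run:
```python
from h import *
C=calibration("scene"); A=[];B=[]
for i in range(8):
    grab_frame("scene")
    for q,L,z in (("travel_mug",A,0),("coffee_maker",B,0)):
        for r in mark_of("scene",q):
            w=atz(C,r["location"],z)[:2]
            if np.linalg.norm(w-[.47,-.067])<.03: L.append(w)
A,B=np.array(A),np.array(B); c,s=np.cos(-1.02),np.sin(-1.02)
T=np.array([[c,s],[-s,c]])
print(len(A),len(B),np.median(A,0),A.std(0),np.median(B,0),B.std(0),"rel maker mm",(T@(np.median(A,0)-np.median(B,0))*1000).round(1),(T@(np.median(A,0)-[.474,-.067])*1000).round(1),get_state()["t"])
```

```text
6 8 [ 0.46822587 -0.06486549] [0.00265633 0.00202001] [ 0.46657728 -0.06717341] [0.00426151 0.00281219] rel maker mm [-1.1  2.6] [-4.8 -3.8] 41.4
```

```bash
python3 -c "
from station import job_done; print(job_done())"
```

```text
the job is handed in; nothing more can be done
None
```

I handed the job in at about 41 s: the large travel mug stands under the spout (an estimated 3–8 mm off centre against the 11 mm limit, judged from camera marks), the lid is shut, and the brew button was pressed fully down and released; the system returned no verdict.

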